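Close the label printer and hold its two restart keys

ROBOT

A 6-joint arm with a two-finger parallel gripper is mounted at the origin on the work surface. World frame = base frame: x ahead of the robot, y to its left, z up, the work surface at z = 0. Lengths are in m, angles in rad, forces in N, time in s.
With the tool pointing down it reaches from about 0.375 to 0.75 m from the base axis. Payload 9 kg.
Tool frame: the origin (TCP) lies on the centre line of the jaws, within the pads' length; the fingertips stand 25 mm ahead of it and the grasp point (between the pads) lies 6 mm ahead of it (robot.finger_overhang is the distance from the TCP to the fingertips, in m); x points along the fingers, z is the direction in which the jaws open and shut, and the axes are right-handed (so a half turn about x gives the same grasp; the last joint's range is limited). The gripper opens to 85 mm and grips with 20 to 120 N. Pads are 22 mm wide; open, the fingers measure 114 mm over their backs; the gripper's body (76 mm by 85 mm) begins 54 mm behind the grasp point. The pads swing forward as they close: fully open they stand 13 mm farther back than shut.
Start: joints at [-1.533, 0.104, 0.097, 1.564, 0, 1.353], TCP at [0.152, -0.581, 0.221] pointing down, gripper open.
Joint ranges: [-2.99, 2.99], [-0.84, 1.86], [-1.1, 1.16], [-1.84, 2.11], [-1.51, 1.56], [-3.14, 3.14]. Speed limits (rad/s): [2.22, 2.22, 2.57, 3.14, 3.14, 3.14].

INTERFACE

Orientations are given as a unit quaternion [w, x, y, z].
In Python, from bench import robot gives the robot as it stands. The module is installed in compiled form; this text tells all that it offers.
- The arm moves only by the tool carry_out, never from a script. Its argument "commands" is a list of rows, each an object with "hand": the finger opening in mm, from 0 to 85.4; "translation": the shift along the tool's x, y, z in mm, a list of three; "twist": the turn, a rotation vector about the tool's x, y, z in degrees, a list of three. In form: [{"hand": hand, "translation": [x, y, z], "twist": [wx, wy, wz]}, ...]. A call has 1 to 10 rows; each row shifts and turns the commanded pose from where the row before left it, along the tool's axes as they then stand; what a row does not reach is not made up. A row lasts 1/10 s, in which the tool goes at most 50 mm and 8.59 degrees, less where a joint would pass 70% of its speed; a pose out of reach is approached as far as the arm can. A call with a gripper value outside its range is refused whole. The fingers move at their own pace and stop on an object; "newtons" is the grip in N (left out, the last holds). Time passes only in rows, so rows that do not move let the fingers close. It gives the time, the measured TCP pose, the force and the opening at its end, in the units of the state.
- robot.observe(): the state, without advancing time (a new reading comes with each control period).
- robot.read_camera(name): name is "scene" or "side" or "wrist"; returns the picture (480x640x3 uint8, red, green, blue); there is no depth.
- robot.camera_model(name): a dict with "mtx" (3x3 intrinsics, pixels), "rvec" (rotation vector, rad) and "tvec" (3), from world to camera coordinates, as OpenCV has them; the wrist camera has in their place "hand_eye" (4x4, takes a point from camera to tool coordinates, whose origin is the TCP and whose axes are the tool frame's). Camera axes: x right, y down, z forward; pixel columns grow to the right and rows downward; lengths in m; the calibration is good to about 2 mm. A picture is of the moment at which its call begins: read the wrist's pose just before it. camera_model takes no time and is no camera call.
- robot.job_done(): hands the job in, once; it reports no verdict.
The state is a dict: "time_s": time; "joints": joint angles; "joint_vel": joint speeds; "tau": joint torques, N m; "position": TCP position; "ee_rot": TCP orientation; "ft_force": force on the tool from outside, world axes, zero at the start; "torque": the same for the moment, N m; "opening": finger opening in m.
Only numpy, scipy, OpenCV 4.12 (cv2) and the standard library are available. Lean on these libraries where they do the work, as an engineer would, in place of code of your own. Each camera call takes 0.05 s, during which the arm holds its last target.

TASK

The label printer on the desk has just been reloaded: push its open cover all the way shut, then restart it by pressing its two round keys down together, one under each fingertip, keeping both fully down for at least two seconds before letting go. Do not press the small square key between them or press one round key on its own. Nothing is to be gripped or lifted, and the mug, the stapler and the spare label roll stay where they are.

Things in the scene. Friction and masses are not known exactly. Their poses are not given: they have to be found in the camera images.
- printer: label printer, fixed: beige box 220 (x) by 190 (y) by 100 mm high. Origin: centre of its underside; x runs from its front (label slot, keys) to its rear, z up. Flat front deck (x -110 to -38 mm) at z = 100 mm with three dark keys in a row at x = -78 mm: round at y = +30, small square at y = 0, round at y = -30 mm. Behind the deck the top is the hinged cover
- cover (a joint): opening angle of the grey cover, rad: 0 shut, starts 0.35 to 0.65, stop at 1.2. Plate 134 mm long, 190 wide, 12 thick, hinged at the printer's rear, front edge rises; the stiff hinge keeps any angle (no spring, no latch); 1 to 2 N down on its front half pushes it shut. Shut, its top is level with the deck, 100 mm above the desk
- cover_hinge (a point): point on the cover's hinge axis (along the printer's y), at the middle of its width; at (98, 0, 88) mm in the printer's frame
- cover_edge (a point): middle of the upper front edge of the cover; moves with it; 134 mm from the hinge along the plate and 12 mm above its underside. Shut, it is at (-36, 0, 100) mm in the printer's frame
- key_left (a joint): depression of the round key at the printer's +y side, m: 0 up, 0.007 fully down. Spring return: about 0.5 N starts it, about 4 N holds it fully down (8 N for the pair)
- key_left_top (a point): centre of the top face of that key, which moves with it: flat, round, 26 mm in diameter; 11 mm above the deck when up, 4 mm when fully down
- key_right (a joint): depression of the round key at the printer's -y side, m: like key_left
- key_right_top (a point): centre of the top face of that key; same size as key_left, 60 mm from it centre to centre
- key_feed (a joint): depression of the small square key midway between the round ones, m: 0 up, 0.003 fully down, about 2 N. It is to be left alone
- key_feed_top (a point): centre of the top face of the square key, 14 by 14 mm, 5 mm above the deck
- mug: white mug, loose bystander, 76 mm in diameter, 88 mm high, handle at its +y; origin at the centre of its underside
- stapler: stapler lying on its base, loose bystander, 125 mm (x) by 34 mm (y) by 51 mm high; origin at the centre of its underside
- label_roll: spare roll of labels standing on end, loose bystander, paper, 68 mm in diameter with a 26 mm hole, 58 mm high; origin at the centre of its underside

How it is judged:
On the way, in this order (a step that is already met when the one before it is completed fails the run):
1. the cover is shut, with both round keys still up (value of joint cover below 0.05 rad and value of joint each of key_left, key_right below 0.0015 m), for 0.2 s.
2. both round keys are held down together by the fingers for two seconds, the cover staying shut (value of joint each of key_left, key_right above 0.005 m and contact force between the fingers and printer above 3 N and value of joint cover below 0.06 rad), for 2 s.
3. both round keys are let go (value of joint each of key_left, key_right below 0.0015 m), for 0.2 s.
At the end, for the whole second after the job is handed in: the cover is shut (within 0.06 rad), all three keys are up (round ones within 1.5 mm, square one within 1 mm), and the mug, stapler and roll are at rest within 20 mm of where they stood (all of step 3 and value of joint cover below 0.06 rad and value of joint key_feed below 0.001 m and linear speed of each of mug, stapler, label_roll below 0.02 m/s and distance of each of mug, stapler, label_roll from where it was at the start of the episode below 0.02 m); the robot touches nothing.
It fails at once if the square key is pressed (more than 1.5 mm) (value of joint key_feed above 0.0015 m).
It fails at once if one round key is pressed on its own (one more than 4.5 mm down while the other is less than 1 mm down) ((value of joint key_left above 0.0045 m and value of joint key_right below 0.001 m) or (value of joint key_right above 0.0045 m and value of joint key_left below 0.001 m)).
It fails at once if the cover is lifted further open (beyond 0.8 rad) (value of joint cover above 0.8 rad).
It fails at once if the mug, stapler or roll is moved or lifted by more than 20 mm, or tipped (distance of any of mug, stapler, label_roll from where it was at the start of the episode above 0.02 m or angle between any of mug, stapler, label_roll's own z axis and vertical above 0.3 rad).
It also fails if it takes over 48 s, if anything falls off the work surface, if the arm or the gripper's body presses on something with over 40 N, if the wrist force passes 120 N, or if a joint passes its speed limit or range.

## Working session

There is one attempt and no reset: what is moved stays moved. The work goes in short steps, Python scripts to look and compute and a tool call to move; the robot and the scene stay as the last step left them, time stands still between calls to the robot, and variables do not carry over. Pictures are saved under pics/ and viewed, and the job is handed in when it is done.

Besides the shell and the picture viewer there is one more tool, called after "Request:" by a JSON object that holds its "fn" and its "kwargs", one argument or row to a line. carry_out: Moves the arm, as the interface text tells. Its arguments: {"type":"object","properties":{"commands":{"type":"array","items":{"type":"object","properties":{"hand":{"type":"number"},"translation":{"type":"array","items":{"type":"number"}},"twist":{"type":"array","items":{"type":"number"}}}}},"newtons":{"type":"number"}},"required":["commands"]}

```bash
mkdir -p pics; python3 - <<'E'
from bench import robot
import cv2,numpy as np
s=robot.observe()
for k,v in s.items(): print(k,v)
print(robot.finger_overhang)
for n in("scene","side"):
    cv2.imwrite(f"pics/{n}0.png",robot.read_camera(n)[:,:,::-1]); print(robot.camera_model(n))
E
```

```text
time_s 0.0
joints [-1.53267890e+00  1.04711673e-01  9.64346370e-02  1.56388973e+00
  5.18213033e-06  1.35312111e+00]
joint_vel [ 0.00071796 -0.00085679 -0.00043613  0.00045485  0.00059538 -0.00116673]
tau [ 1.18423806e-03 -5.56938708e+01  5.03643680e+01  1.71859207e-02
 -2.39090923e-04  2.53271674e-05]
position [ 0.15181874 -0.58010716  0.22039603]
ee_rot [ 0.55938093  0.43251526  0.55999914 -0.43176902]
ft_force [-0.33480888  0.32800987  0.2824497 ]
torque [ 0.0091454  -0.06548954  0.01392909]
opening 0.08558144287557712
0.025
{'mtx': array([[498.14025415,   0.        , 327.17161074],
       [  0.        , 498.14025415, 233.2489698 ],
       [  0.        ,   0.        ,   1.        ]]), 'rvec': array([ 0.9297022 ,  2.57630596, -0.93239262]), 'tvec': array([ 0.38686579, -0.23120161,  1.20579764])}
{'mtx': array([[583.60298242,   0.        , 318.97477331],
       [  0.        , 583.60298242, 236.78073783],
       [  0.        ,   0.        ,   1.        ]]), 'rvec': array([ 2.41908262, -0.29685645,  0.10466822]), 'tvec': array([-0.51441479,  0.20721256,  0.94200974])}
```

View pics/scene0.png

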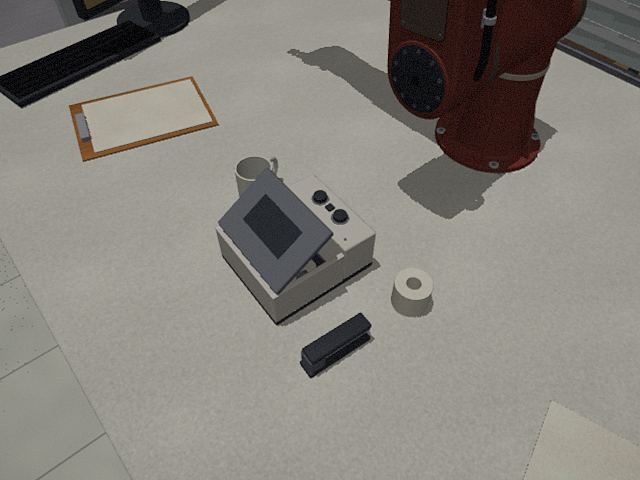

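View pics/side0.png

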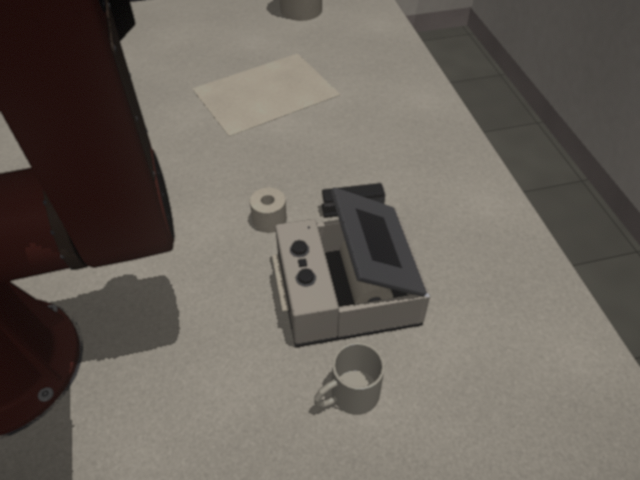

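The scene view shows the printer at about (300,245) with its cover open, and the round keys at about (320,197) and (341,216). In the side view the keys are at about (299,247) and (306,277). I'll enlarge both.

```bash
python3 - <<'E'
import cv2
a=cv2.imread("pics/scene0.png")[160:330,210:390]; cv2.imwrite("pics/sc.png",cv2.resize(a,None,fx=4,fy=3.5,interpolation=cv2.INTER_CUBIC)[:600])
a=cv2.imread("pics/side0.png")[180:350,260:440]; cv2.imwrite("pics/sd.png",cv2.resize(a,None,fx=4,fy=3.5,interpolation=cv2.INTER_CUBIC)[:600])
E
```

```text
(no output)
```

View pics/sc.png

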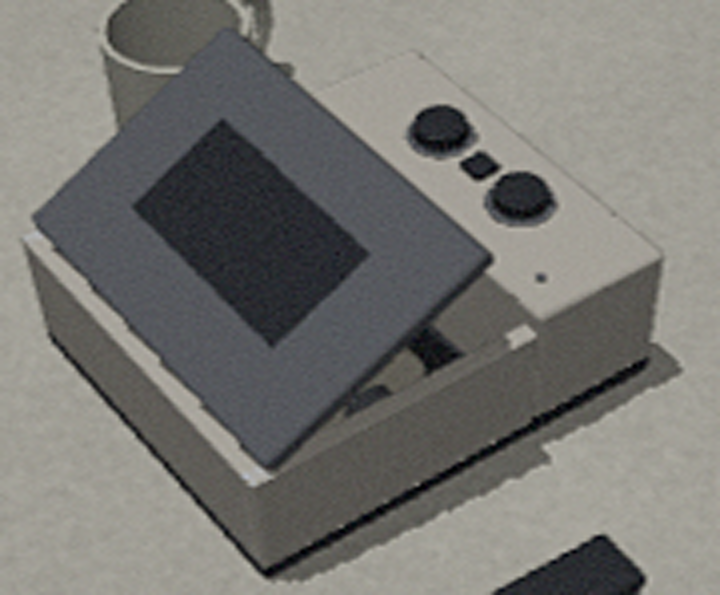

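View pics/sd.png

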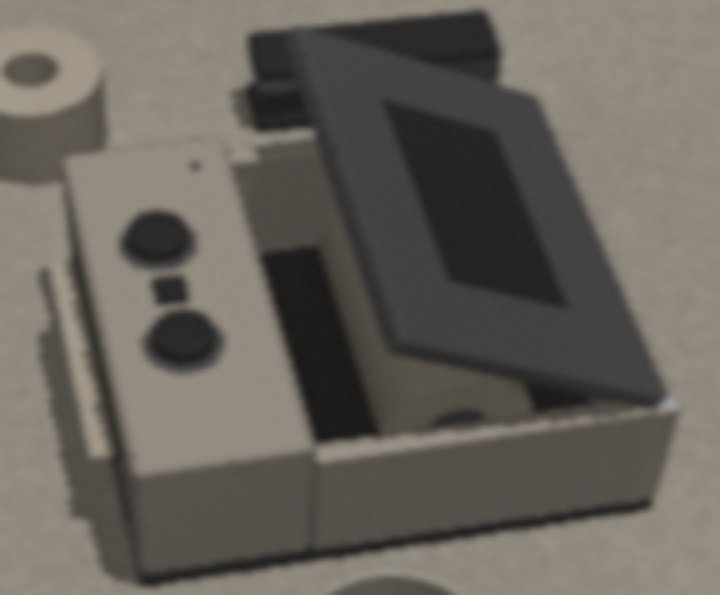

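```bash
cat > h.py <<'E'
import numpy as np,cv2
from bench import robot
from scipy.spatial.transform import Rotation as R
from scipy.optimize import least_squares
def proj(n,P):
    m=robot.camera_model(n); return cv2.projectPoints(np.array(P,float),m['rvec'],m['tvec'],m['mtx'],None)[0][:,0]
def Tp(p,P): 
    c,s=np.cos(p[2]),np.sin(p[2]); P=np.array(P,float)
    return P@np.array([[c,s,0],[-s,c,0],[0,0,1]])+[p[0],p[1],0]
def cov(a,x,y,z): # x forward distance from hinge, z above underside
    return [.098-x*np.cos(a)-z*np.sin(a)*(1), y, .088+x*np.sin(a)+z*np.cos(a)] if False else [.098-x*np.cos(a)+z*np.sin(a),y,.088+x*np.sin(a)+z*np.cos(a)]
E
cat > fit.py <<'E'
from h import *
def model(p):
    a=p[3]
    return [[-.078,.03,.111],[-.078,-.03,.111],[-.078,0,.105],[-.110,.095,.1],[-.110,-.095,.1],
            cov(a,.134,.095,.012),cov(a,.134,-.095,.012)]
sc=[(521,193),(440,127),(480,163),(660,257),(413,50),(492,257),(230,30)]
sd=[(157,236),(183,336),(170,288),(65,158),(135,472),(290,30),(398,350)]
sc=np.array(sc)/[4,3.5]+[210,160]; sd=np.array(sd)/[4,3.5]+[260,180]
f=lambda p:np.concatenate([(proj("scene",Tp(p,model(p)))-sc).ravel(),(proj("side",Tp(p,model(p)))-sd).ravel()])
b=min((least_squares(f,[.5,0,y,.5],loss='soft_l1') for y in (-1.5,0,1.5,3)),key=lambda r:r.cost)
print(b.x,np.round(f(b.x).reshape(-1,2),1))
p=b.x
for n,P in zip("L R F fl fr".split(),Tp(p,model(p))): print(n,P)
print(Tp(p,[cov(p[3],.134,0,.012),cov(p[3],0,0,0)]))
# objects: mean of views
E
python3 fit.py
```

```text
[ 0.58469514  0.00253958 -0.0536216   0.52744936] [[-0.4 -1.4]
 [-0.1 -2. ]
 [-0.3 -0.4]
 [ 1.7 -1.3]
 [ 0.1 -2.1]
 [ 0.2 -0.2]
 [ 0.7 -1.5]
 [ 1.4 -2.2]
 [ 1.3 -2. ]
 [ 1.3 -0.6]
 [-0.1 -1.6]
 [ 0.1  0.5]
 [ 0.1  0. ]
 [-0.3 -0.4]]
L [0.50841513 0.03667694 0.111     ]
R [ 0.50519937 -0.02323682  0.111     ]
F [0.50680725 0.00672006 0.105     ]
fl [0.47994485 0.10329858 0.1       ]
fr [ 0.46976163 -0.08642833  0.1       ]
[[ 0.57296344  0.00316925  0.16581548]
 [ 0.68255428 -0.00271282  0.088     ]]
```

The fit gives printer yaw -0.054 rad and cover angle 0.53 rad, and the heights and sizes are consistent to about 2 px. Next I'll work out the moves and locate the bystanders.

```bash
cat >> h.py <<'E'
PR=[0.5847,0.0025,-0.0536]
def plan(px,py,tipz,pr=None,oh=.025):
    pr=pr or PR
    s=robot.observe(); q=s['ee_rot']; r=R.from_quat([q[1],q[2],q[3],q[0]]); M=r.as_matrix()
    tgt=Tp(pr,[[px,py,tipz+oh]])[0]
    d=tgt-s['position']
    c,sn=np.cos(pr[2]),np.sin(pr[2])
    # desired: x down, z along +-printer y
    out=[]
    for sg in(1,-1):
        z=sg*np.array([-sn,c,0]);x=np.array([0,0,-1.]);y=np.cross(z,x)
        D=r.inv()*R.from_matrix(np.c_[x,y,z]); out.append(np.round(np.degrees(D.as_rotvec()),2))
    print("t",s['time_s'],"pos",s['position'].round(4),"open",s['opening'],"F",s['ft_force'].round(2),"q",s['joints'].round(3))
    print("shift tool mm",(M.T@d*1e3).round(1),"world d",d.round(4),"twists",out); print("axes x,y,z",M.T.round(3).tolist())
E
python3 - <<'E'
from h import *
plan(.01,0,.19)
def ray(n,uv,z):
    m=robot.camera_model(n);Rm=cv2.Rodrigues(m['rvec'])[0];c=-Rm.T@m['tvec']
    d=Rm.T@np.linalg.inv(m['mtx'])@[*uv,1];return c+d*(z-c[2])/d[2]
print('roll',ray('side',(268,200),.058),ray('scene',(413,284),.058))
print('mug',ray('side',(358,367),.088))
print('stap',ray('side',(355,193),.051),ray('scene',(338,338),.051))
print(robot.camera_model('wrist'))
E
```

```text
t 0.1 pos [ 0.1518 -0.5802  0.2205] open 0.08501647963044939 F [ 0.09 -0.17  0.65] q [-1.533  0.105  0.097  1.564  0.     1.353]
shift tool mm [   6.2  575.7 -451.1] world d [ 0.4429  0.5821 -0.0055] twists [array([-1.6227e+02,  1.0000e-02, -1.0000e-01]), array([ 1.773e+01, -7.000e-02, -1.000e-02])]
axes x,y,z [[-0.0, 0.001, -1.0], [0.967, 0.253, 0.0], [0.253, -0.967, -0.001]]
roll [0.48151449 0.2030749  0.058     ] [0.48491389 0.20441646 0.058     ]
mug [ 0.54189626 -0.18685104  0.088     ]
stap [0.6479237  0.18750766 0.051     ] [0.64929255 0.19765618 0.051     ]
{'mtx': array([[335.16194917,   0.        , 320.65755541],
       [  0.        , 335.16194917, 242.3438416 ],
       [  0.        ,   0.        ,   1.        ]]), 'hand_eye': array([[ 8.97115200e-04, -2.71323950e-01,  9.62487667e-01,
        -1.53242216e-01],
       [-1.26773773e-03, -9.62487590e-01, -2.71322746e-01,
         6.86338260e-02],
       [ 9.99998794e-01, -9.76774166e-04, -1.20742985e-03,
         4.29224673e-04],
       [ 0.00000000e+00,  0.00000000e+00,  0.00000000e+00,
         1.00000000e+00]])}
```

Request:
{"fn": "carry_out", "kwargs": {
  "commands": [
    {"hand": 48, "translation": [-15, 0, 0], "twist": [5.9, 0, 0]},
    {"hand": 48, "translation": [-15, 0, 0], "twist": [5.9, 0, 0]},
    {"hand": 48, "translation": [0, 0, 0], "twist": [5.9, 0, 0]},
    {"hand": 48, "translation": [0, 20, -30], "twist": [0, 0, 0]},
    {"hand": 48, "translation": [0, 20, -30], "twist": [0, 0, 0]},
    {"hand": 48, "translation": [0, 20, -30], "twist": [0, 0, 0]},
    {"hand": 48, "translation": [0, 20, -30], "twist": [0, 0, 0]},
    {"hand": 48, "translation": [0, 20, -30], "twist": [0, 0, 0]},
    {"hand": 48, "translation": [0, 20, -30], "twist": [0, 0, 0]},
    {"hand": 48, "translation": [0, 20, -30], "twist": [0, 0, 0]}
  ]
}}

```text
time_s: 1.1
position: [0.3034, -0.3768, 0.2509]
ee_rot: [0.486, 0.513, 0.487, -0.513]
ft_force: [0.2, -0.6, -0.7]
opening: 0.0485
```

Request:
{"fn": "carry_out", "kwargs": {
  "commands": [
    {"hand": 48, "translation": [0, 20, -30], "twist": [0, 0, 0]},
    {"hand": 48, "translation": [0, 20, -30], "twist": [0, 0, 0]},
    {"hand": 48, "translation": [0, 20, -30], "twist": [0, 0, 0]},
    {"hand": 48, "translation": [0, 20, -30], "twist": [0, 0, 0]},
    {"hand": 48, "translation": [0, 20, -30], "twist": [0, 0, 0]},
    {"hand": 48, "translation": [0, 20, -30], "twist": [0, 0, 0]},
    {"hand": 48, "translation": [0, 20, -30], "twist": [0, 0, 0]},
    {"hand": 48, "translation": [0, 20, -30], "twist": [0, 0, 0]},
    {"hand": 48, "translation": [0, 20, -30], "twist": [0, 0, 0]},
    {"hand": 48, "translation": [0, 0, 0], "twist": [0, 0, 0]}
  ]
}}

```text
time_s: 2.1
position: [0.4982, -0.115, 0.2507]
ee_rot: [0.487, 0.512, 0.488, -0.512]
ft_force: [-0.1, -1.7, -0.2]
opening: 0.0479
```

```bash
python3 - <<'E'
from h import *
plan(.01,0,.19)
cv2.imwrite("pics/w1.png",robot.read_camera("wrist")[:,:,::-1])
cv2.imwrite("pics/sd1.png",robot.read_camera("side")[:,:,::-1])
E
```

```text
t 2.1 pos [ 0.4982 -0.115   0.2507] open 0.04794530702539084 F [-0.1  -1.7  -0.21] q [-4.840e-01 -1.570e-01 -1.060e-01  1.623e+00  1.000e-03  2.707e+00]
shift tool mm [  35.8   90.6 -121.6] world d [ 0.0965  0.117  -0.0357] twists [array([-1.7975e+02, -3.0000e-02, -1.0000e-01]), array([ 0.25, -0.06,  0.02])]
axes x,y,z [[-0.0, 0.001, -1.0], [0.999, -0.049, -0.0], [-0.049, -0.999, -0.001]]
```

View pics/w1.png

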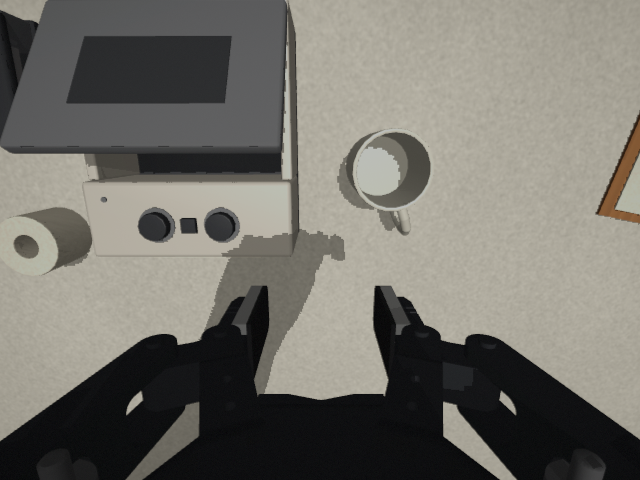

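View pics/sd1.png

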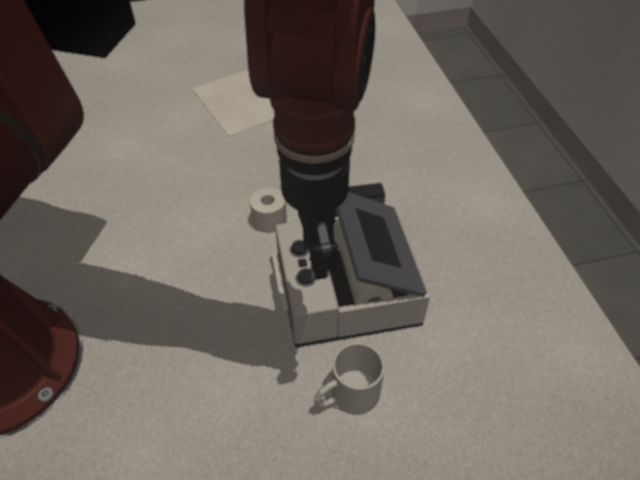

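The wrist view shows the key tops at about (153,225) and (220,225) and the square key at (189,226). The deck's front corners are at about (97,255) and (297,256). I'll cross-check the pose against these.

```bash
cat >> h.py <<'E'
def wray(uv,z,pos,q):
    m=robot.camera_model('wrist');H=m['hand_eye'];M=R.from_quat([q[1],q[2],q[3],q[0]]).as_matrix()
    c=M@H[:3,3]+pos; d=M@H[:3,:3]@np.linalg.inv(m['mtx'])@[*uv,1]; return c+d*(z-c[2])/d[2]
E
python3 - <<'E'
from h import *
a=cv2.imread("pics/w1.png")[140:270,70:310]; cv2.imwrite("pics/w1c.png",cv2.resize(a,None,fx=3.3,fy=3.3,interpolation=cv2.INTER_CUBIC))
s=robot.observe();q=s['ee_rot'];p=s['position']
for n,uv,z in [("L",(153,225),.111),("R",(220,225),.111),("F",(188.5,226),.105),("fl",(97,255),.1),("fr",(297,256),.1)]: print(n,wray(uv,z,p,q).round(4))
print(Tp(PR,[[-.078,.03,.111],[-.078,-.03,.111],[-.078,0,.105],[-.11,.095,.1],[-.11,-.095,.1]]).round(4))
E
```

```text
L [0.5068 0.0322 0.111 ]
R [ 0.5036 -0.0278  0.111 ]
F [0.5029 0.0031 0.105 ]
fl [0.4783 0.0968 0.1   ]
fr [ 0.4673 -0.0935  0.1   ]
[[ 0.5084  0.0366  0.111 ]
 [ 0.5052 -0.0233  0.111 ]
 [ 0.5068  0.0067  0.105 ]
 [ 0.4799  0.1033  0.1   ]
 [ 0.4698 -0.0865  0.1   ]]
```

View pics/w1c.png

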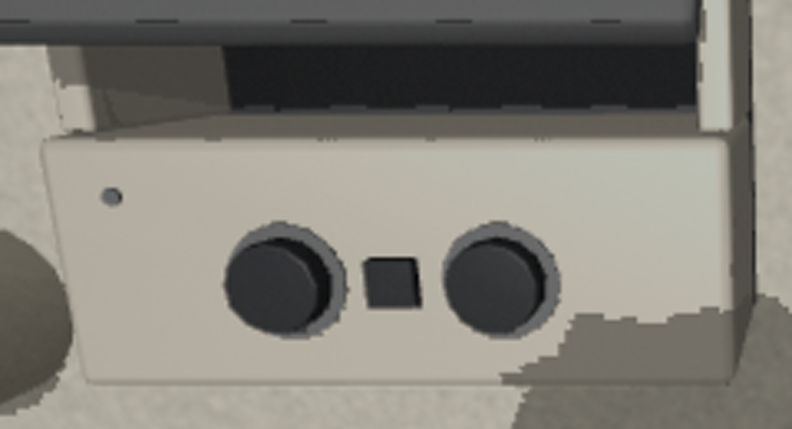

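Request:
{"fn": "carry_out", "kwargs": {
  "commands": [
    {"hand": 48, "translation": [0, 30, -40], "twist": [0.25, 0, 0]},
    {"hand": 48, "translation": [0, 30, -40], "twist": [0, 0, 0]},
    {"hand": 48, "translation": [0, 29, -39], "twist": [0, 0, 0]},
    {"hand": 48, "translation": [20, 0, 0], "twist": [0, 0, 0]},
    {"hand": 48, "translation": [20, 0, 0], "twist": [0, 0, 0]},
    {"hand": 48, "translation": [10, 0, 0], "twist": [0, 0, 0]},
    {"hand": 48, "translation": [0, 0, 0], "twist": [0, 0, 0]}
  ]
}}

```text
time_s: 2.9
position: [0.5912, -0.0052, 0.1996]
ee_rot: [-0.484, -0.514, -0.486, 0.515]
ft_force: [-0.2, -0.2, 0.6]
opening: 0.048
```

```bash
python3 - <<'E'
from h import *
plan(.01,0,.10)
cv2.imwrite("pics/w2.png",robot.read_camera("wrist")[:,:,::-1])
cv2.imwrite("pics/sd2.png",robot.read_camera("side")[:,:,::-1])
E
```

```text
t 2.9 pos [ 0.5912 -0.0052  0.1996] open 0.048019141054199306 F [-0.22 -0.16  0.62] q [-0.23   0.078  0.03   1.526 -0.     2.971]
shift tool mm [74.6  3.2 -7.4] world d [ 0.0034  0.0072 -0.0746] twists [array([1.797e+02, 2.500e-01, 2.000e-02]), array([-0.3 , -0.01,  0.16])]
axes x,y,z [[-0.003, 0.0, -1.0], [0.998, -0.059, -0.003], [-0.059, -0.998, -0.0]]
```

View pics/w2.png

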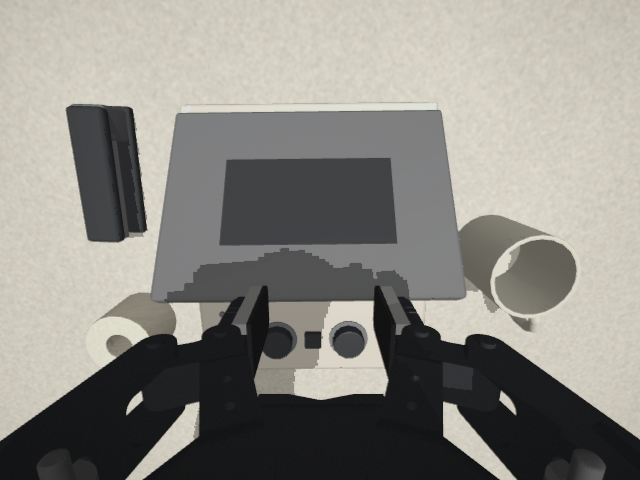

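View pics/sd2.png

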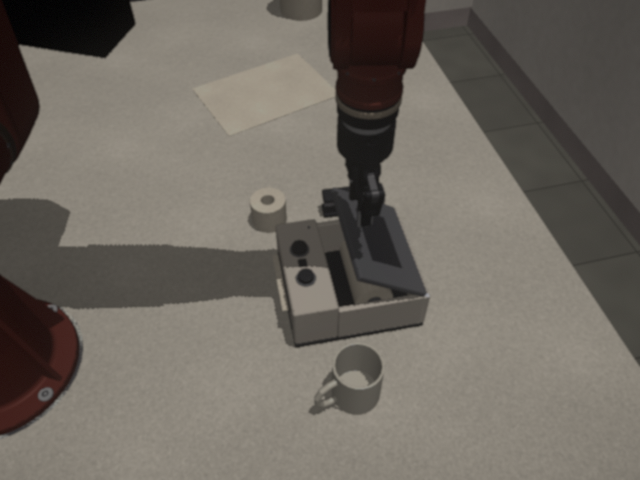

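```bash
python3 - <<'E'
from h import *
s=robot.observe();q=s['ee_rot'];p=s['position']
for n,uv,z in [("L",(276,341),.111),("R",(347,341),.111),("F",(313,340),.105),("covL",(152,299),.166),("covR",(466,297),.166),("Lbase",(277,340),.1)]: print(n,wray(uv,z,p,q).round(4))
E
```

```text
L [0.5099 0.0365 0.111 ]
R [ 0.5064 -0.0221  0.111 ]
F [0.5053 0.0063 0.105 ]
covL [0.5777 0.0995 0.166 ]
covR [ 0.5675 -0.0935  0.166 ]
Lbase [0.504  0.0376 0.1   ]
```

The wrist measurement now agrees with the two fixed cameras to about 1-2 mm. The earlier offset came from motion lag. Next I push the cover down.

Request:
{"fn": "carry_out", "kwargs": {
  "commands": [
    {"hand": 48, "translation": [8, 3, -7], "twist": [0, 0, 0]},
    {"hand": 48, "translation": [8, 0, 0], "twist": [0, 0, 0]},
    {"hand": 48, "translation": [8, 0, 0], "twist": [0, 0, 0]},
    {"hand": 48, "translation": [8, 0, 0], "twist": [0, 0, 0]},
    {"hand": 48, "translation": [8, 0, 0], "twist": [0, 0, 0]},
    {"hand": 48, "translation": [8, 0, 0], "twist": [0, 0, 0]},
    {"hand": 48, "translation": [8, 0, 0], "twist": [0, 0, 0]},
    {"hand": 48, "translation": [6, 0, 0], "twist": [0, 0, 0]},
    {"hand": 48, "translation": [4, 0, 0], "twist": [0, 0, 0]},
    {"hand": 48, "translation": [0, 0, 0], "twist": [0, 0, 0]}
  ]
}}

```text
time_s: 4.0
position: [0.5955, 0.0025, 0.1346]
ee_rot: [-0.485, -0.514, -0.486, 0.514]
ft_force: [-0.1, -0.1, -0.3]
opening: 0.0477
```

```bash
python3 - <<'E'
from h import *
plan(.01,0,.10)
cv2.imwrite("pics/w3.png",robot.read_camera("wrist")[:,:,::-1])
E
```

```text
t 4.0 pos [0.5955 0.0025 0.1346] open 0.04771928311723783 F [-0.09 -0.09 -0.28] q [-0.215  0.092 -0.072  1.407 -0.     2.984]
shift tool mm [ 9.6 -0.8  0.6] world d [-0.0008 -0.0005 -0.0096] twists [array([1.7977e+02, 7.0000e-02, 0.0000e+00]), array([-0.23, -0.  ,  0.04])]
axes x,y,z [[-0.001, 0.0, -1.0], [0.998, -0.058, -0.001], [-0.058, -0.998, -0.0]]
```

View pics/w3.png

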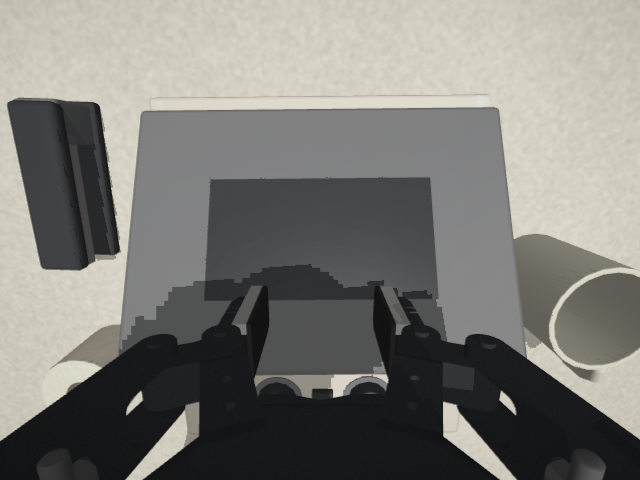

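Request:
{"fn": "carry_out", "kwargs": {
  "commands": [
    {"hand": 48, "translation": [3, 0, 0], "twist": [0, 0, 0]},
    {"hand": 48, "translation": [3, 0, 0], "twist": [0, 0, 0]},
    {"hand": 48, "translation": [2, 0, 0], "twist": [0, 0, 0]},
    {"hand": 48, "translation": [2, 0, 0], "twist": [0, 0, 0]},
    {"hand": 48, "translation": [0, 0, 0], "twist": [0, 0, 0]}
  ]
}}

```text
time_s: 4.55
position: [0.5956, 0.0025, 0.1248]
ee_rot: [-0.485, -0.514, -0.486, 0.514]
ft_force: [-0.3, 0.6, -0.4]
opening: 0.0479
```

Request:
{"fn": "carry_out", "kwargs": {
  "commands": [
    {"hand": 48, "translation": [2, 0, 0], "twist": [0, 0, 0]},
    {"hand": 48, "translation": [1, 0, 0], "twist": [0, 0, 0]},
    {"hand": 48, "translation": [0, 0, 0], "twist": [0, 0, 0]}
  ]
}}

```text
time_s: 4.85
position: [0.5957, 0.0025, 0.122]
ee_rot: [-0.485, -0.514, -0.485, 0.514]
ft_force: [-1.0, -0.4, 0.3]
opening: 0.0479
```

Request:
{"fn": "carry_out", "kwargs": {
  "commands": [
    {"hand": 48, "translation": [1.5, 0, 0], "twist": [0, 0, 0]},
    {"hand": 48, "translation": [1.5, 0, 0], "twist": [0, 0, 0]},
    {"hand": 48, "translation": [0, 0, 0], "twist": [0, 0, 0]}
  ]
}}

```text
time_s: 5.15
position: [0.5957, 0.0025, 0.1189]
ee_rot: [-0.485, -0.514, -0.485, 0.514]
ft_force: [-1.2, -0.3, -0.3]
opening: 0.0482
```

```bash
python3 - <<'E'
from h import *
cv2.imwrite("pics/sd4.png",robot.read_camera("side")[180:350,240:460,::-1].repeat(3,0).repeat(3,1))
print(robot.observe()['ft_force'])
E
```

```text
[ 0.18815791 -0.34620083 -0.05354533]
```

View pics/sd4.png

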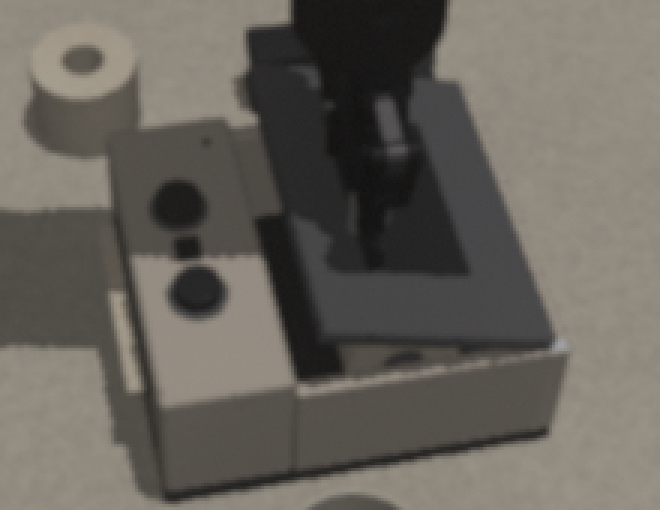

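```bash
python3 - <<'E'
from h import *
for a in (0.53,.4,.3,.25,.2,.1,0): print(a,proj("side",Tp(PR,[cov(a,.134,-.095,.012),cov(a,.134,-.095,.0)])).round(1).tolist(), 'z at x=0,.022', [round(.088+.012/np.cos(a)+(.098-x)*np.tan(a),4) for x in (0,.011,.022)])
p=robot.observe()['position'];print(p)
# project tip points
M=p-[0,0,.025]
print(proj("side",[M+[0.0,.03,0],M+[0,-.03,0],M+[0,-.03,.02]]))
E
```

```text
0.53 [[359.3, 279.5], [355.0, 284.3]] z at x=0,.022 [np.float64(0.1593), np.float64(0.1529), np.float64(0.1464)]
0.4 [[352.7, 286.5], [349.4, 291.3]] z at x=0,.022 [np.float64(0.1425), np.float64(0.1378), np.float64(0.1332)]
0.3 [[348.6, 291.9], [346.0, 296.7]] z at x=0,.022 [np.float64(0.1309), np.float64(0.1275), np.float64(0.1241)]
0.25 [[346.9, 294.6], [344.7, 299.3]] z at x=0,.022 [np.float64(0.1254), np.float64(0.1226), np.float64(0.1198)]
0.2 [[345.4, 297.2], [343.6, 301.9]] z at x=0,.022 [np.float64(0.1201), np.float64(0.1179), np.float64(0.1157)]
0.1 [[343.1, 302.5], [342.1, 307.0]] z at x=0,.022 [np.float64(0.1099), np.float64(0.1088), np.float64(0.1077)]
0 [[341.7, 307.6], [341.5, 311.9]] z at x=0,.022 [np.float64(0.1), np.float64(0.1), np.float64(0.1)]
[0.59569065 0.00249004 0.11897984]
[[352.02052828 243.87558039]
 [362.26003196 271.49076615]
 [362.92338215 263.90077587]]
```

```bash
python3 - <<'E'
from h import *
a=robot.read_camera("side")[210:300,310:420,::-1]; cv2.imwrite("pics/sd5.png",cv2.resize(cv2.convertScaleAbs(a,alpha=2.2),None,fx=6,fy=6,interpolation=cv2.INTER_CUBIC))
a=robot.read_camera("scene")[150:330,200:400,::-1]; cv2.imwrite("pics/sc5.png",cv2.resize(cv2.convertScaleAbs(a,alpha=1.6),None,fx=3.3,fy=3.3,interpolation=cv2.INTER_CUBIC))
E
```

```text
(no output)
```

View pics/sd5.png

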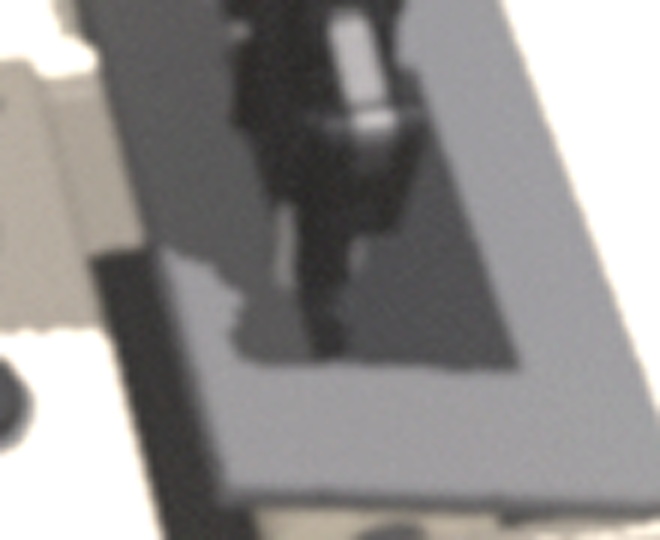

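View pics/sc5.png

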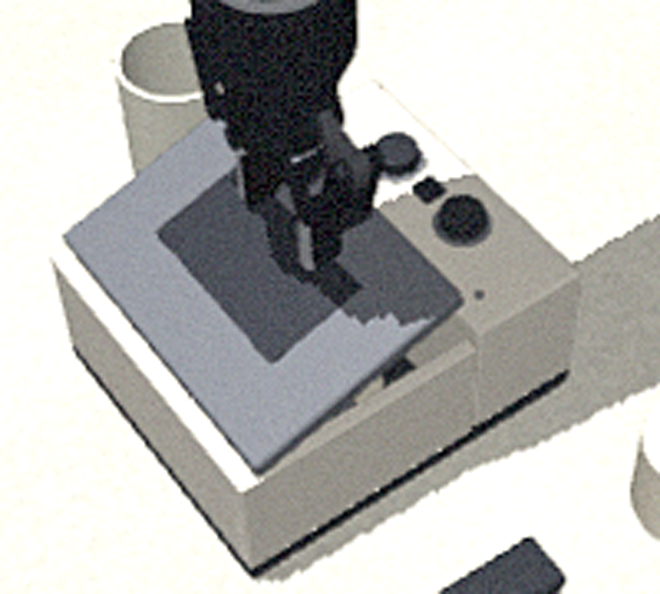

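```bash
python3 - <<'E'
from h import *
p=robot.observe()['position'];print(p)
for z in (.094,.10,.11,.12,.13):
  print(z,proj("scene",[[p[0],p[1]+.024,z],[p[0],p[1]+.038,z]]).round(1).tolist(),proj("side",[[p[0]-.011,p[1]-.03,z],[p[0]+.011,p[1]-.03,z]]).round(1).tolist())
for a in (.2,.25,.3): print(a,proj("scene",Tp(PR,[cov(a,.134,.095,.012)])))
print(np.array([462,300])/3.3+[200,150])
E
```

```text
[0.59574779 0.00246167 0.11908076]
0.094 [[297.9, 240.4], [302.9, 245.2]] [[355.8, 272.8], [368.8, 270.2]]
0.1 [[297.8, 238.2], [302.8, 243.0]] [[355.9, 270.6], [369.0, 267.9]]
0.11 [[297.6, 234.5], [302.7, 239.4]] [[356.2, 266.8], [369.4, 264.1]]
0.12 [[297.5, 230.7], [302.5, 235.6]] [[356.5, 262.9], [369.8, 260.2]]
0.13 [[297.3, 226.9], [302.4, 231.8]] [[356.8, 259.0], [370.2, 256.3]]
0.2 [[341.84237559 243.32965566]]
0.25 [[340.99182276 241.46564439]]
0.3 [[339.97367522 239.70766613]]
[340.         240.90909091]
```

Request:
{"fn": "carry_out", "kwargs": {
  "commands": [
    {"hand": 48, "translation": [3, 0, 0], "twist": [0, 0, 0]},
    {"hand": 48, "translation": [3, 0, 0], "twist": [0, 0, 0]},
    {"hand": 48, "translation": [2, 0, 0], "twist": [0, 0, 0]},
    {"hand": 48, "translation": [0, 0, 0], "twist": [0, 0, 0]}
  ]
}}

```text
time_s: 5.7
position: [0.5955, 0.0025, 0.1106]
ee_rot: [-0.485, -0.514, -0.486, 0.514]
ft_force: [-0.0, -0.3, 0.4]
opening: 0.0478
```

```bash
python3 - <<'E'
from h import *
s=robot.observe();print(s['position'],s['ft_force'],s['opening'])
a=robot.read_camera("scene")[150:330,200:400,::-1]; cv2.imwrite("pics/sc6.png",cv2.resize(cv2.convertScaleAbs(a,alpha=1.6),None,fx=3.3,fy=3.3,interpolation=cv2.INTER_CUBIC))
E
```

```text
[0.59552239 0.00251988 0.11063687] [-0.01871677 -0.34748635  0.42542595] 0.04781942696927213
```

View pics/sc6.png

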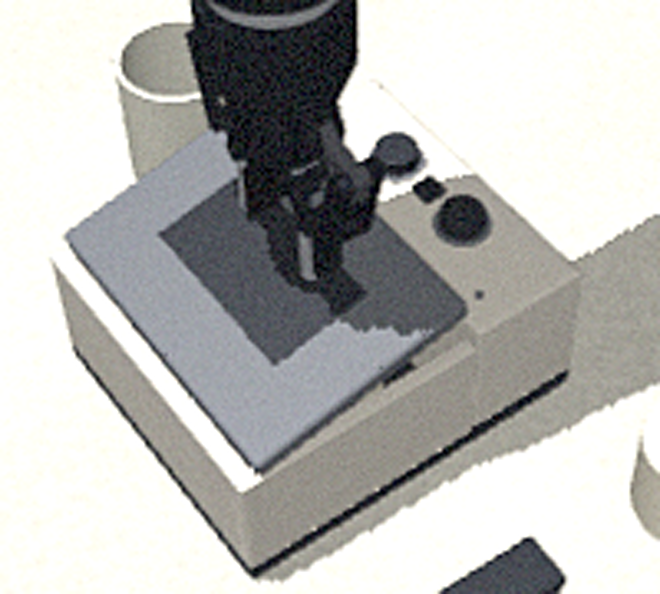

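The cover follows the tips, now at about 0.19 rad. The tips evidently stand only around TCP height at this opening. I'll continue down.

Request:
{"fn": "carry_out", "kwargs": {
  "commands": [
    {"hand": 48, "translation": [3, 0, 0], "twist": [0, 0, 0]},
    {"hand": 48, "translation": [3, 0, 0], "twist": [0, 0, 0]},
    {"hand": 48, "translation": [3, 0, 0], "twist": [0, 0, 0]},
    {"hand": 48, "translation": [2, 0, 0], "twist": [0, 0, 0]},
    {"hand": 48, "translation": [0, 0, 0], "twist": [0, 0, 0]}
  ]
}}

```text
time_s: 6.25
position: [0.5955, 0.0025, 0.0997]
ee_rot: [-0.485, -0.514, -0.486, 0.514]
ft_force: [-0.1, -1.2, -0.1]
opening: 0.048
```

Request:
{"fn": "carry_out", "kwargs": {
  "commands": [
    {"hand": 48, "translation": [1, 0, 0], "twist": [0, 0, 0]},
    {"hand": 48, "translation": [1, 0, 0], "twist": [0, 0, 0]},
    {"hand": 48, "translation": [0, 0, 0], "twist": [0, 0, 0]}
  ]
}}

```text
time_s: 6.55
position: [0.5958, 0.0025, 0.0981]
ee_rot: [0.485, 0.514, 0.485, -0.514]
ft_force: [-0.0, 0.2, 0.1]
opening: 0.0481
```

```bash
python3 - <<'E'
from h import *
s=robot.observe();print(s['position'],s['ft_force'],s['opening'])
a=robot.read_camera("scene")[150:330,200:400,::-1]; cv2.imwrite("pics/sc7.png",cv2.resize(cv2.convertScaleAbs(a,alpha=1.6),None,fx=3.3,fy=3.3,interpolation=cv2.INTER_CUBIC))
E
```

```text
[0.59580278 0.00247215 0.09811951] [-0.01485763  0.17018261  0.07038108] 0.048146184300322914
```

View pics/sc7.png

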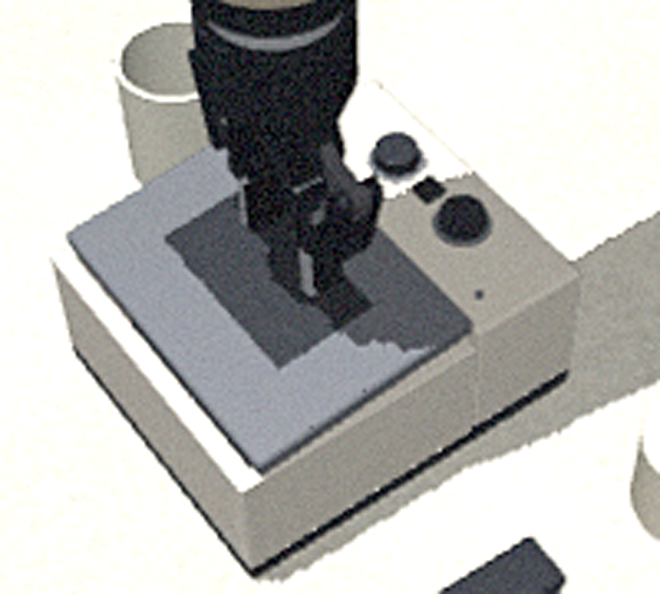

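Almost shut, with the front corner at crop (470,326). A bit more.

Request:
{"fn": "carry_out", "kwargs": {
  "commands": [
    {"hand": 48, "translation": [1, 0, 0], "twist": [0, 0, 0]},
    {"hand": 48, "translation": [1, 0, 0], "twist": [0, 0, 0]},
    {"hand": 48, "translation": [0, 0, 0], "twist": [0, 0, 0]}
  ]
}}

```text
time_s: 6.9
position: [0.5957, 0.0025, 0.096]
ee_rot: [-0.485, -0.514, -0.485, 0.514]
ft_force: [0.5, 0.5, 0.9]
opening: 0.0478
```

Request:
{"fn": "carry_out", "kwargs": {
  "commands": [
    {"hand": 48, "translation": [1, 0, 0], "twist": [0, 0, 0]},
    {"hand": 48, "translation": [1, 0, 0], "twist": [0, 0, 0]},
    {"hand": 48, "translation": [0, 0, 0], "twist": [0, 0, 0]}
  ]
}}

```text
time_s: 7.2
position: [0.5957, 0.0025, 0.0939]
ee_rot: [-0.485, -0.514, -0.485, 0.514]
ft_force: [-0.8, -1.3, -0.2]
opening: 0.0481
```

Request:
{"fn": "carry_out", "kwargs": {
  "commands": [
    {"hand": 48, "translation": [1, 0, 0], "twist": [0, 0, 0]},
    {"hand": 48, "translation": [0, 0, 0], "twist": [0, 0, 0]}
  ]
}}

```text
time_s: 7.4
position: [0.5958, 0.0025, 0.093]
ee_rot: [-0.485, -0.514, -0.485, 0.514]
ft_force: [-0.1, 0.1, 0.3]
opening: 0.0478
```

```bash
python3 - <<'E'
from h import *
s=robot.observe();print(s['position'],s['ft_force'],s['tau'].round(1))
a=robot.read_camera("scene")[150:330,200:400,::-1]; cv2.imwrite("pics/sc8.png",cv2.resize(cv2.convertScaleAbs(a,alpha=1.6),None,fx=3.3,fy=3.3,interpolation=cv2.INTER_CUBIC))
a=robot.read_camera("side")[210:300,310:420,::-1]; cv2.imwrite("pics/sd8.png",cv2.resize(cv2.convertScaleAbs(a,alpha=2.2),None,fx=6,fy=6,interpolation=cv2.INTER_CUBIC))
E
```

```text
[0.5957574  0.002454   0.09301151] [-0.07029102  0.07670589  0.32151335] [  0.  -55.2  49.7  -0.    0.   -0. ]
```

View pics/sc8.png

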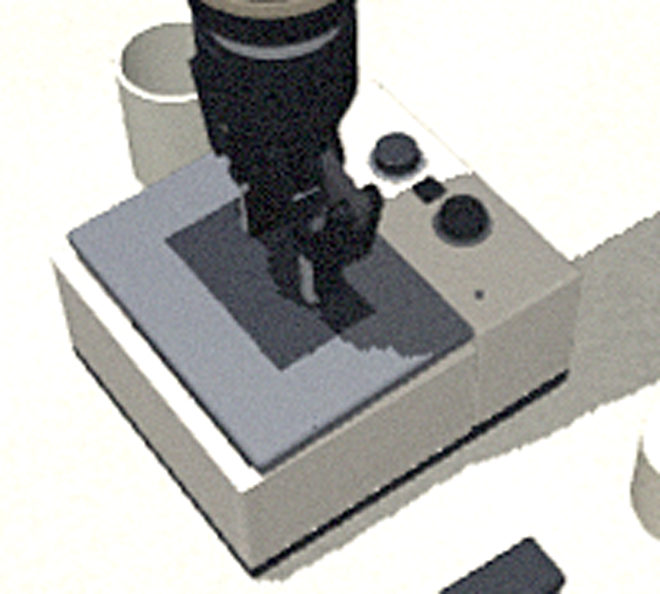

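View pics/sd8.png

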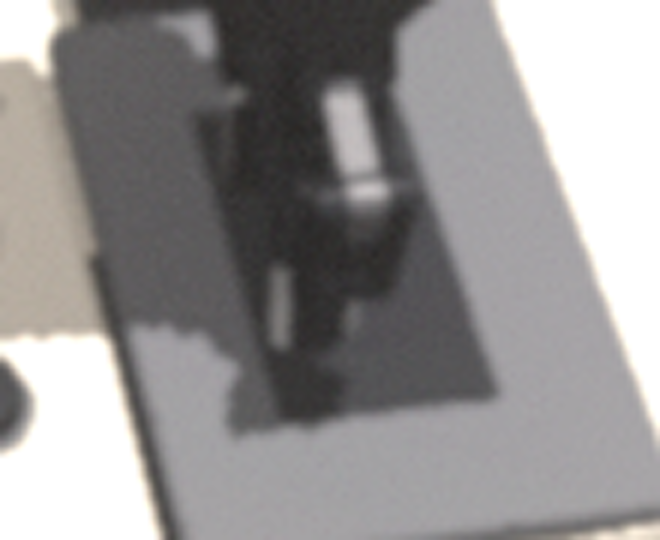

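Request:
{"fn": "carry_out", "kwargs": {
  "commands": [
    {"hand": 48, "translation": [1, 0, 0], "twist": [0, 0, 0]},
    {"hand": 48, "translation": [1, 0, 0], "twist": [0, 0, 0]},
    {"hand": 48, "translation": [0, 0, 0], "twist": [0, 0, 0]}
  ]
}}

```text
time_s: 7.8
position: [0.5957, 0.0024, 0.091]
ee_rot: [-0.485, -0.514, -0.485, 0.514]
ft_force: [1.0, 0.3, -0.5]
opening: 0.0482
```

Request:
{"fn": "carry_out", "kwargs": {
  "commands": [
    {"hand": 48, "translation": [1, 0, 0], "twist": [0, 0, 0]},
    {"hand": 48, "translation": [0, 0, 0], "twist": [0, 0, 0]}
  ]
}}

```text
time_s: 8.0
position: [0.5958, 0.0024, 0.0901]
ee_rot: [-0.485, -0.514, -0.485, 0.514]
ft_force: [-0.1, -0.2, 0.4]
opening: 0.0478
```

Request:
{"fn": "carry_out", "kwargs": {
  "commands": [
    {"hand": 48, "translation": [1, 0, 0], "twist": [0, 0, 0]},
    {"hand": 48, "translation": [0, 0, 0], "twist": [0, 0, 0]}
  ]
}}

```text
time_s: 8.2
position: [0.5958, 0.0024, 0.0891]
ee_rot: [-0.485, -0.514, -0.485, 0.514]
ft_force: [-0.3, 0.4, -0.9]
opening: 0.0478
```

```bash
python3 - <<'E'
from h import *
cv2.imwrite("pics/w9.png",robot.read_camera("wrist")[:,:,::-1])
a=robot.read_camera("scene")[150:330,200:400,::-1]; cv2.imwrite("pics/sc9.png",cv2.resize(cv2.convertScaleAbs(a,alpha=1.6),None,fx=3.3,fy=3.3,interpolation=cv2.INTER_CUBIC))
E
```

View pics/w9.png

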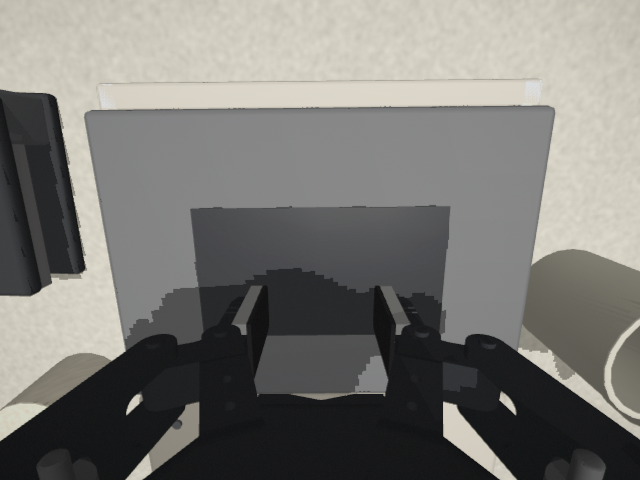

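View pics/sc9.png

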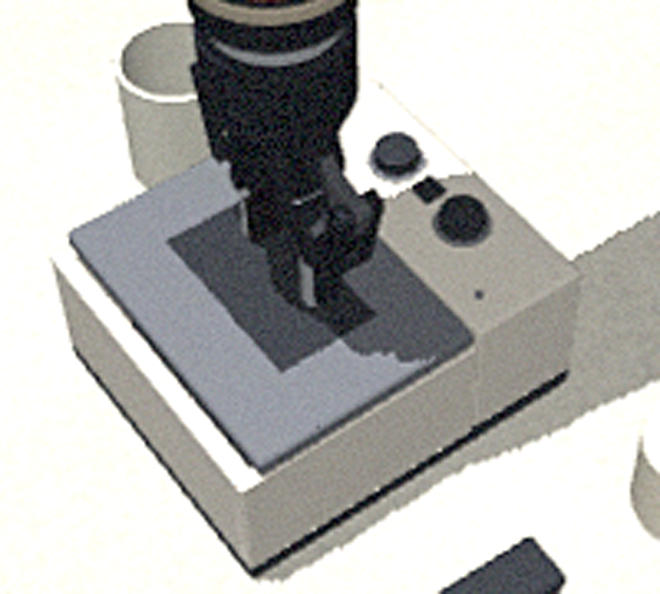

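```bash
python3 - <<'E'
from h import *
for a in (.1,.05,0): print(a,(proj("scene",Tp(PR,[cov(a,.134,.095,.012)]))-[200,150])*3.3)
E
```

```text
0.1 [[472.05517441 321.25462315]]
0.05 [[473.23673442 328.32777791]]
0 [[473.89111265 335.666233  ]]
```

Request:
{"fn": "carry_out", "kwargs": {
  "commands": [
    {"hand": 48, "translation": [1, 0, 0], "twist": [0, 0, 0]},
    {"hand": 48, "translation": [0, 0, 0], "twist": [0, 0, 0]}
  ]
}}

```text
time_s: 8.5
position: [0.5958, 0.0025, 0.0881]
ee_rot: [-0.485, -0.514, -0.485, 0.514]
ft_force: [1.3, -0.8, 0.4]
opening: 0.0482
```

Request:
{"fn": "carry_out", "kwargs": {
  "commands": [
    {"hand": 48, "translation": [1, 0, 0], "twist": [0, 0, 0]},
    {"hand": 48, "translation": [0, 0, 0], "twist": [0, 0, 0]}
  ]
}}

```text
time_s: 8.7
position: [0.5958, 0.0025, 0.0873]
ee_rot: [0.485, 0.514, 0.485, -0.514]
ft_force: [-1.0, -0.7, 2.5]
opening: 0.0478
```

Request:
{"fn": "carry_out", "kwargs": {
  "commands": [
    {"hand": 48, "translation": [1, 0, 0], "twist": [0, 0, 0]},
    {"hand": 48, "translation": [0, 0, 0], "twist": [0, 0, 0]}
  ]
}}

```text
time_s: 8.9
position: [0.5959, 0.0025, 0.0872]
ee_rot: [0.486, 0.514, 0.485, -0.514]
ft_force: [-4.4, -0.2, 9.0]
opening: 0.0483
```

The force stepped to 9 N with the height blocked, so the cover is shut. The tips are therefore about 13 mm behind the TCP at this opening. I'll retract, move over the keys and verify.

Request:
{"fn": "carry_out", "kwargs": {
  "commands": [
    {"hand": 50, "translation": [-10, 0, 0], "twist": [0, 0, 0]},
    {"hand": 50, "translation": [-25, 0, 0], "twist": [0, 0, 0]},
    {"hand": 50, "translation": [-25, 0, 0], "twist": [0, 0, 0]},
    {"hand": 50, "translation": [0, -30, 0], "twist": [0, 0, 0]},
    {"hand": 50, "translation": [0, -30, 0], "twist": [0, 0, 0]},
    {"hand": 50, "translation": [0, -29, 0], "twist": [0, 0, 0]},
    {"hand": 50, "translation": [0, 0, 0], "twist": [0, 0, 0]},
    {"hand": 50, "translation": [0, 0, 0], "twist": [0, 0, 0]},
    {"hand": 50, "translation": [0, 0, 0], "twist": [0, 0, 0]}
  ]
}}

```text
time_s: 9.8
position: [0.5077, 0.0074, 0.1466]
ee_rot: [0.486, 0.514, 0.485, -0.514]
ft_force: [-1.2, 0.2, 0.7]
opening: 0.0501
```

```bash
python3 - <<'E'
from h import *
plan(-.078,0,.111,oh=-.013)
cv2.imwrite("pics/w10.png",robot.read_camera("wrist")[:,:,::-1])
a=robot.read_camera("scene")[150:330,200:400,::-1]; cv2.imwrite("pics/sc10.png",cv2.resize(cv2.convertScaleAbs(a,alpha=1.6),None,fx=3.3,fy=3.3,interpolation=cv2.INTER_CUBIC))
a=robot.read_camera("side")[180:350,260:440,::-1]; cv2.imwrite("pics/sd10.png",cv2.resize(cv2.convertScaleAbs(a,alpha=1.8),None,fx=4,fy=3.5,interpolation=cv2.INTER_CUBIC))
E
```

```text
t 9.8 pos [0.5077 0.0074 0.1466] open 0.05013287767572602 F [-1.21  0.21  0.7 ] q [-0.244 -0.182 -0.318  1.435 -0.     2.956]
shift tool mm [48.6 -0.9  0.7] world d [-0.0009 -0.0007 -0.0486] twists [array([ 1.7977e+02, -9.0000e-02, -3.0000e-02]), array([-0.23,  0.02, -0.06])]
axes x,y,z [[0.001, -0.0, -1.0], [0.998, -0.058, 0.001], [-0.058, -0.998, 0.0]]
```

View pics/w10.png

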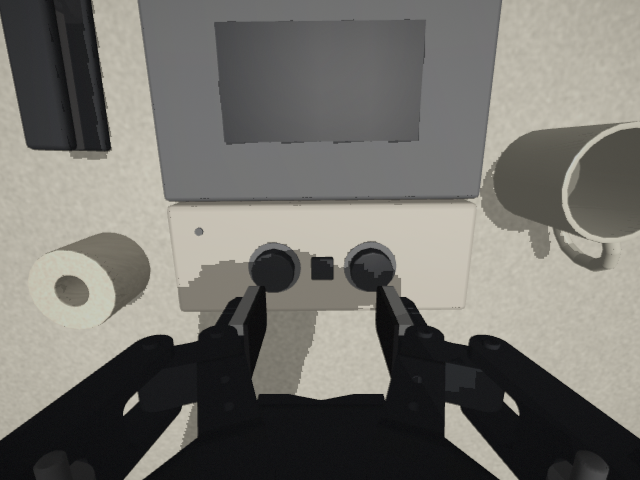

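View pics/sc10.png

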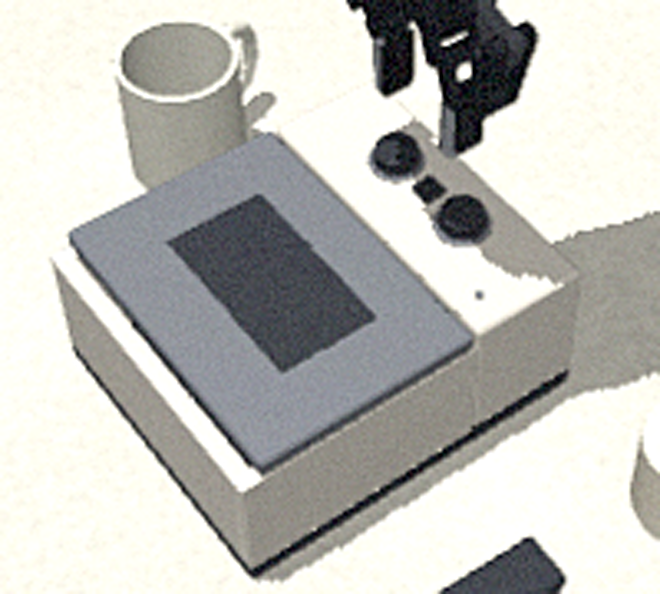

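View pics/sd10.png

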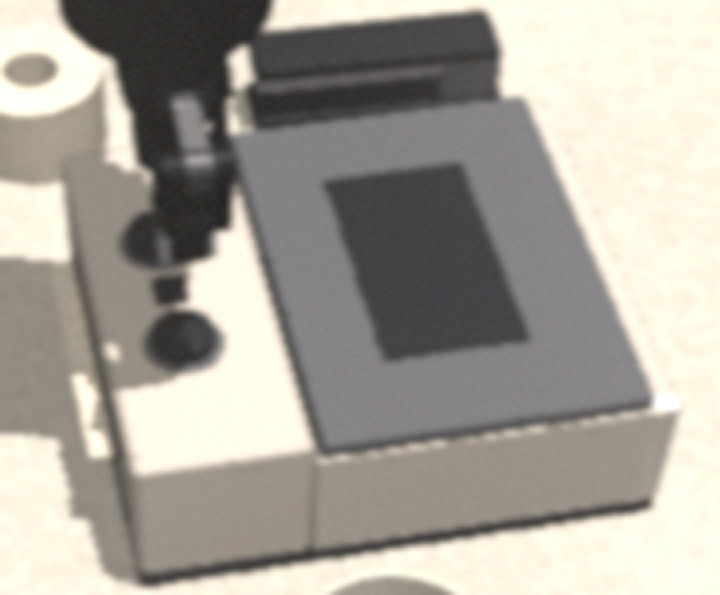

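The cover is shut and the keys are up. In the wrist view the key tops are at about (272,268) and (370,267). I'll check alignment.

```bash
python3 - <<'E'
from h import *
s=robot.observe();q=s['ee_rot'];p=s['position'];M=R.from_quat([q[1],q[2],q[3],q[0]]).as_matrix()
for n,uv,z in [("L",(272,269.5),.111),("R",(370.5,269),.111),("F",(322,268),.105),("rim L",(274,268),.1),("rimR",(370,267),.1)]:
    w=wray(uv,z,p,q); print(n,w.round(4),"tool yz mm",((M.T@(w-p))[1:]*1e3).round(1))
a=cv2.imread("pics/w10.png")[230:400,190:450]; cv2.imwrite("pics/w10c.png",cv2.resize(a,None,fx=3,fy=3,interpolation=cv2.INTER_CUBIC))
# project assumed tip points into wrist
m=robot.camera_model('wrist');H=np.linalg.inv(m['hand_eye'])
for x in (-.013,.0,.025):
  P=np.array([[x,y,z,1] for y in(-.011,.011) for z in(-.035,-.025,.025,.035)]);c=(H@P.T)[:3];uv=(m['mtx']@(c/c[2]))[:2].T;print(x,uv.round(0).tolist())
E
```

```text
L [0.5079 0.0364 0.111 ] tool yz mm [ -1.2 -28.9]
R [ 0.5048 -0.0224  0.111 ] tool yz mm [-1. 30.]
F [0.5049 0.0066 0.105 ] tool yz mm [-2.5  1. ]
rim L [0.5049 0.037  0.1   ] tool yz mm [ -4.3 -29.3]
rimR [ 0.502  -0.0236  0.1   ] tool yz mm [-3.7 31.3]
-0.013 [[245.0, 325.0], [267.0, 325.0], [374.0, 325.0], [395.0, 325.0], [242.0, 281.0], [264.0, 281.0], [376.0, 281.0], [398.0, 281.0]]
0.0 [[251.0, 312.0], [271.0, 312.0], [370.0, 312.0], [390.0, 312.0], [248.0, 271.0], [269.0, 271.0], [372.0, 271.0], [392.0, 271.0]]
0.025 [[260.0, 292.0], [277.0, 292.0], [364.0, 292.0], [381.0, 292.0], [258.0, 255.0], [276.0, 255.0], [365.0, 255.0], [383.0, 255.0]]
```

View pics/w10c.png

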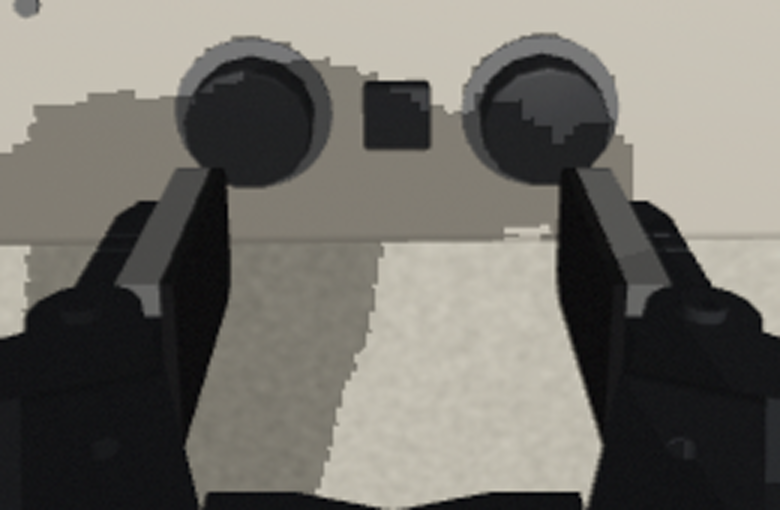

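Request:
{"fn": "carry_out", "kwargs": {
  "commands": [
    {"hand": 52, "translation": [10, -1.5, 0.7], "twist": [0, 0, 0]},
    {"hand": 52, "translation": [12, 0, 0], "twist": [0, 0, 0]},
    {"hand": 52, "translation": [12, 0, 0], "twist": [0, 0, 0]},
    {"hand": 52, "translation": [9, 0, 0], "twist": [0, 0, 0]},
    {"hand": 52, "translation": [0, 0, 0], "twist": [0, 0, 0]},
    {"hand": 52, "translation": [0, 0, 0], "twist": [0, 0, 0]}
  ]
}}

```text
time_s: 10.55
position: [0.5052, 0.007, 0.103]
ee_rot: [-0.485, -0.514, -0.486, 0.514]
ft_force: [0.9, 0.7, -0.0]
opening: 0.0523
```

```bash
python3 - <<'E'
from h import *
plan(-.078,0,.111,oh=-.013)
a=robot.read_camera("scene")[150:280,250:400,::-1]; cv2.imwrite("pics/sc11.png",cv2.resize(cv2.convertScaleAbs(a,alpha=1.6),None,fx=4.5,fy=4.5,interpolation=cv2.INTER_CUBIC))
a=robot.read_camera("side")[200:300,260:380,::-1]; cv2.imwrite("pics/sd11.png",cv2.resize(cv2.convertScaleAbs(a,alpha=2.5),None,fx=5,fy=5,interpolation=cv2.INTER_CUBIC))
E
```

```text
t 10.55 pos [0.5052 0.007  0.103 ] open 0.05231480343304779 F [ 0.87  0.65 -0.03] q [-0.245 -0.176 -0.391  1.356 -0.     2.954]
shift tool mm [5.  1.6 0.2] world d [ 0.0016 -0.0003 -0.005 ] twists [array([1.7978e+02, 4.0000e-02, 0.0000e+00]), array([-0.22, -0.  ,  0.03])]
axes x,y,z [[-0.0, 0.0, -1.0], [0.998, -0.057, -0.0], [-0.057, -0.998, -0.0]]
```

View pics/sc11.png

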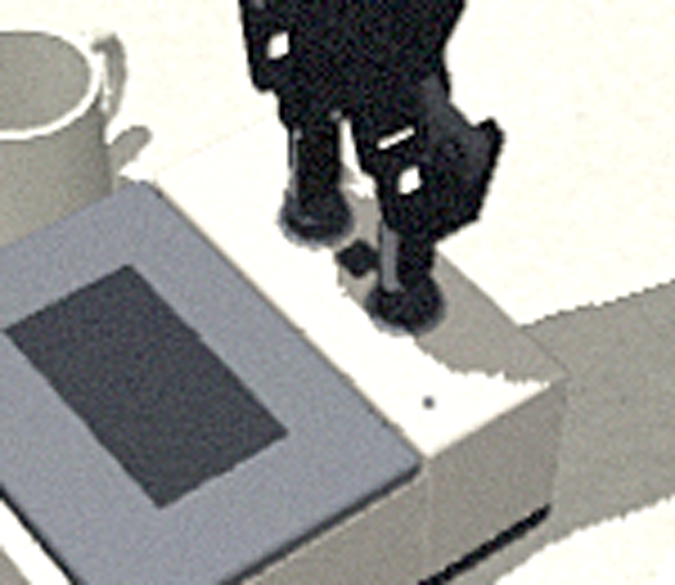

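View pics/sd11.png

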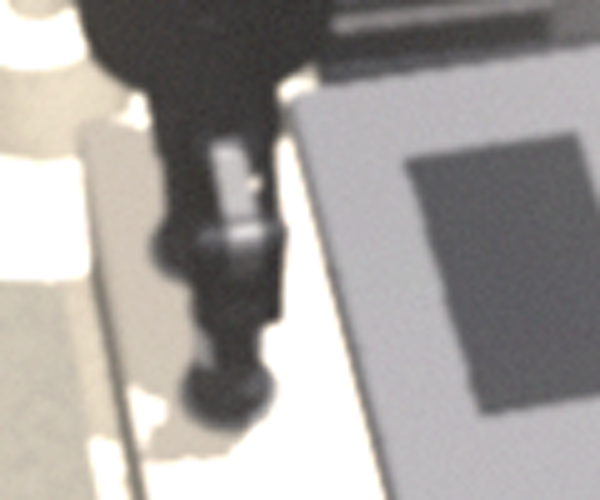

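Both fingertips are over the round keys and clear of the square one. Now pressing.

Request:
{"fn": "carry_out", "kwargs": {
  "commands": [
    {"hand": 52, "translation": [2, 0, 0], "twist": [0, 0, 0]},
    {"hand": 52, "translation": [2, 0, 0], "twist": [0, 0, 0]},
    {"hand": 52, "translation": [2, 0, 0], "twist": [0, 0, 0]},
    {"hand": 52, "translation": [2, 0, 0], "twist": [0, 0, 0]},
    {"hand": 52, "translation": [2, 0, 0], "twist": [0, 0, 0]},
    {"hand": 52, "translation": [0, 0, 0], "twist": [0, 0, 0]}
  ]
}}

```text
time_s: 11.25
position: [0.5055, 0.0069, 0.0933]
ee_rot: [0.486, 0.514, 0.485, -0.514]
ft_force: [-0.5, -0.2, 5.5]
opening: 0.052
```

Request:
{"fn": "carry_out", "kwargs": {
  "commands": [
    {"hand": 52, "translation": [1, 0, 0], "twist": [0, 0, 0]},
    {"hand": 52, "translation": [1, 0, 0], "twist": [0, 0, 0]},
    {"hand": 52, "translation": [0, 0, 0], "twist": [0, 0, 0]}
  ]
}}

```text
time_s: 11.55
position: [0.5056, 0.0069, 0.0917]
ee_rot: [0.486, 0.514, 0.485, -0.514]
ft_force: [-1.0, 0.2, 6.7]
opening: 0.0521
```

Request:
{"fn": "carry_out", "kwargs": {
  "commands": [
    {"hand": 52, "translation": [1, 0, 0], "twist": [0, 0, 0]},
    {"hand": 52, "translation": [0.5, 0, 0], "twist": [0, 0, 0]},
    {"hand": 52, "translation": [0, 0, 0], "twist": [0, 0, 0]}
  ]
}}

```text
time_s: 11.85
position: [0.5056, 0.0069, 0.0905]
ee_rot: [0.486, 0.514, 0.485, -0.514]
ft_force: [-4.1, 0.3, 9.0]
opening: 0.0519
```

Request:
{"fn": "carry_out", "kwargs": {
  "commands": [
    {"hand": 52, "translation": [1, 0, 0], "twist": [0, 0, 0]},
    {"hand": 52, "translation": [0, 0, 0], "twist": [0, 0, 0]}
  ]
}}

```text
time_s: 12.05
position: [0.5056, 0.0069, 0.0904]
ee_rot: [0.486, 0.514, 0.485, -0.514]
ft_force: [-6.0, 0.2, 15.4]
opening: 0.0516
```

At .0904 the height is at the predicted stop and the force is rising steeply. I'll add slightly more, then hold and look.

Request:
{"fn": "carry_out", "kwargs": {
  "commands": [
    {"hand": 52, "translation": [0.7, 0, 0], "twist": [0, 0, 0]},
    {"hand": 52, "translation": [0, 0, 0], "twist": [0, 0, 0]},
    {"hand": 52, "translation": [0, 0, 0], "twist": [0, 0, 0]},
    {"hand": 52, "translation": [0, 0, 0], "twist": [0, 0, 0]},
    {"hand": 52, "translation": [0, 0, 0], "twist": [0, 0, 0]}
  ]
}}

```text
time_s: 12.55
position: [0.5057, 0.0069, 0.0902]
ee_rot: [0.486, 0.514, 0.485, -0.514]
ft_force: [-8.4, 1.6, 21.1]
opening: 0.0523
```

```bash
python3 - <<'E'
from h import *
s=robot.observe();print(s['time_s'],s['position'],s['ft_force'],s['torque'])
a=robot.read_camera("scene")[150:280,250:400,::-1]; cv2.imwrite("pics/sc12.png",cv2.resize(cv2.convertScaleAbs(a,alpha=1.6),None,fx=4.5,fy=4.5,interpolation=cv2.INTER_CUBIC))
cv2.imwrite("pics/w12.png",robot.read_camera("wrist")[:,:,::-1])
E
```

```text
12.55 [0.50565252 0.0068829  0.0902194 ] [-8.38200862  1.62001819 21.05584859] [ 0.23224385  1.85831454 -0.00635891]
```

View pics/sc12.png

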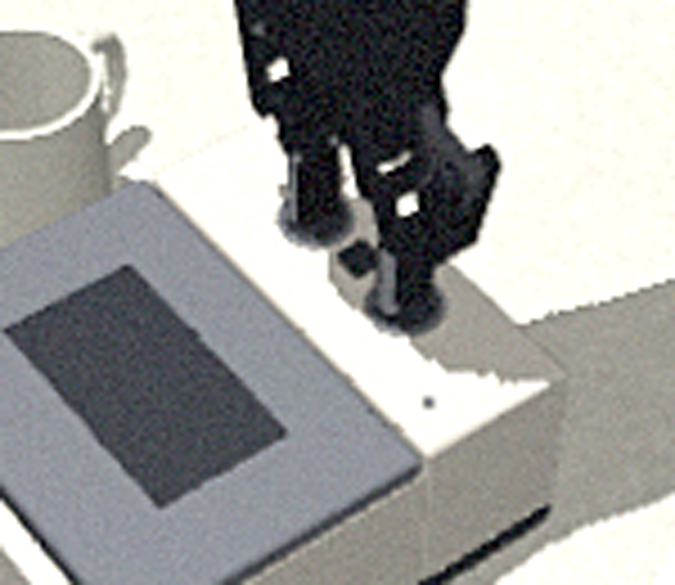

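View pics/w12.png

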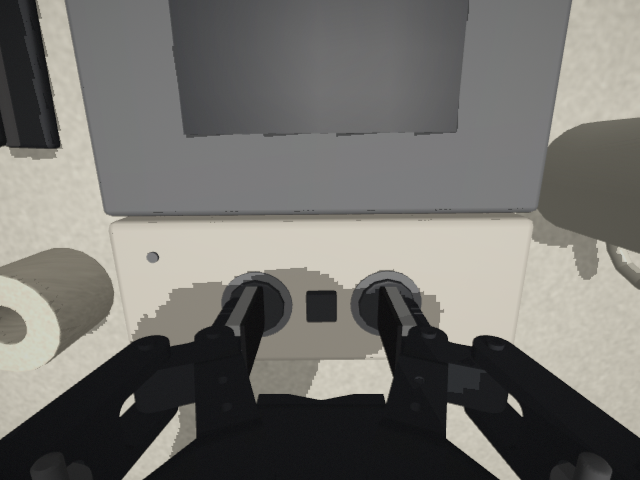

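Both keys look fully sunk and the square key is untouched. I'll hold for well over 2 s.

Request:
{"fn": "carry_out", "kwargs": {
  "commands": [
    {"hand": 52, "translation": [0, 0, 0], "twist": [0, 0, 0]},
    {"hand": 52, "translation": [0, 0, 0], "twist": [0, 0, 0]},
    {"hand": 52, "translation": [0, 0, 0], "twist": [0, 0, 0]},
    {"hand": 52, "translation": [0, 0, 0], "twist": [0, 0, 0]},
    {"hand": 52, "translation": [0, 0, 0], "twist": [0, 0, 0]},
    {"hand": 52, "translation": [0, 0, 0], "twist": [0, 0, 0]},
    {"hand": 52, "translation": [0, 0, 0], "twist": [0, 0, 0]},
    {"hand": 52, "translation": [0, 0, 0], "twist": [0, 0, 0]},
    {"hand": 52, "translation": [0, 0, 0], "twist": [0, 0, 0]},
    {"hand": 52, "translation": [0, 0, 0], "twist": [0, 0, 0]}
  ]
}}

```text
time_s: 13.65
position: [0.5056, 0.0069, 0.0902]
ee_rot: [0.486, 0.514, 0.485, -0.514]
ft_force: [-8.5, 1.8, 19.6]
opening: 0.0524
```

Request:
{"fn": "carry_out", "kwargs": {
  "commands": [
    {"hand": 52, "translation": [0, 0, 0], "twist": [0, 0, 0]},
    {"hand": 52, "translation": [0, 0, 0], "twist": [0, 0, 0]},
    {"hand": 52, "translation": [0, 0, 0], "twist": [0, 0, 0]},
    {"hand": 52, "translation": [0, 0, 0], "twist": [0, 0, 0]},
    {"hand": 52, "translation": [0, 0, 0], "twist": [0, 0, 0]},
    {"hand": 52, "translation": [0, 0, 0], "twist": [0, 0, 0]},
    {"hand": 52, "translation": [0, 0, 0], "twist": [0, 0, 0]},
    {"hand": 52, "translation": [0, 0, 0], "twist": [0, 0, 0]},
    {"hand": 52, "translation": [0, 0, 0], "twist": [0, 0, 0]},
    {"hand": 52, "translation": [0, 0, 0], "twist": [0, 0, 0]}
  ]
}}

```text
time_s: 14.65
position: [0.5056, 0.0069, 0.0902]
ee_rot: [0.486, 0.514, 0.485, -0.514]
ft_force: [-9.2, 1.6, 20.6]
opening: 0.0518
```

Request:
{"fn": "carry_out", "kwargs": {
  "commands": [
    {"hand": 52, "translation": [0, 0, 0], "twist": [0, 0, 0]},
    {"hand": 52, "translation": [0, 0, 0], "twist": [0, 0, 0]},
    {"hand": 52, "translation": [0, 0, 0], "twist": [0, 0, 0]},
    {"hand": 52, "translation": [0, 0, 0], "twist": [0, 0, 0]},
    {"hand": 52, "translation": [0, 0, 0], "twist": [0, 0, 0]},
    {"hand": 52, "translation": [0, 0, 0], "twist": [0, 0, 0]},
    {"hand": 52, "translation": [0, 0, 0], "twist": [0, 0, 0]},
    {"hand": 52, "translation": [0, 0, 0], "twist": [0, 0, 0]},
    {"hand": 52, "translation": [0, 0, 0], "twist": [0, 0, 0]},
    {"hand": 52, "translation": [0, 0, 0], "twist": [0, 0, 0]}
  ]
}}

```text
time_s: 15.65
position: [0.5056, 0.0069, 0.0902]
ee_rot: [0.486, 0.514, 0.485, -0.514]
ft_force: [-8.2, 1.7, 21.6]
opening: 0.0521
```

Request:
{"fn": "carry_out", "kwargs": {
  "commands": [
    {"hand": 52, "translation": [-5, 0, 0], "twist": [0, 0, 0]},
    {"hand": 52, "translation": [-8, 0, 0], "twist": [0, 0, 0]},
    {"hand": 52, "translation": [-20, 0, 0], "twist": [0, 0, 0]},
    {"hand": 52, "translation": [-30, 0, 0], "twist": [0, 0, 0]},
    {"hand": 52, "translation": [-30, 0, 0], "twist": [0, 0, 0]},
    {"hand": 52, "translation": [0, 0, 0], "twist": [0, 0, 0]},
    {"hand": 52, "translation": [0, 0, 0], "twist": [0, 0, 0]},
    {"hand": 52, "translation": [0, 0, 0], "twist": [0, 0, 0]},
    {"hand": 52, "translation": [0, 0, 0], "twist": [0, 0, 0]}
  ]
}}

```text
time_s: 16.55
position: [0.5047, 0.0071, 0.1796]
ee_rot: [-0.485, -0.514, -0.486, 0.515]
ft_force: [0.4, -0.2, -0.0]
opening: 0.0523
```

```bash
python3 - <<'E'
from h import *
s=robot.observe();print(s['time_s'],s['position'],s['ft_force'])
cv2.imwrite("pics/w13.png",robot.read_camera("wrist")[:,:,::-1])
cv2.imwrite("pics/sd13.png",robot.read_camera("side")[:,:,::-1])
E
```

```text
16.55 [0.50470037 0.0071236  0.17964869] [ 0.39754465 -0.19407622 -0.03886116]
```

View pics/w13.png

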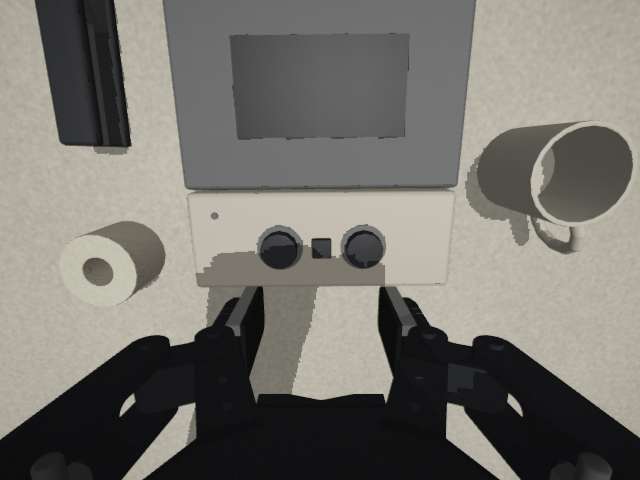

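View pics/sd13.png

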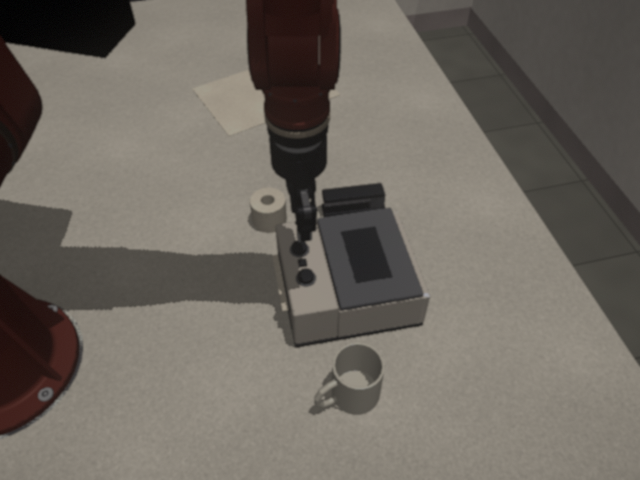

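The cover is shut, all the keys are up again at wrist view (279,247), (321,248) and (363,246), and the mug, roll and stapler have not moved. Handing in.

```bash
python3 -c "
from bench import robot
print(robot.job_done())"
```

```text
the job is handed in; nothing more can be done
None
```

I pushed the cover shut, held both round keys down together for about 3.5 s, lifted clear and handed the job in at about 16.7 s. No verdict was reported.

- **Cover:** I pushed down with both fingertips until the force rose to about 9 N and the height stopped changing. The pictures show the cover shut afterwards, with both round keys still up.
- **Key press:** I held at about 20 N for the pair, with the tool height steady at the level expected for the keys being fully down. The key depth itself I could only judge from that height and the pictures. The square key stayed untouched in the pictures.
- **Last checks:** After lifting about 90 mm, the force read about 0. All three keys were up, the cover was shut, and the mug, stapler and roll looked unmoved.
- **Disagreements:**
  - At the openings I used, about 50 mm, the fingertips worked out to be about 13 mm behind the TCP. The interface text says 25 mm ahead, so I found contact from the force and the pictures.
  - The first wrist-camera check was about 4 mm off sideways, probably because the arm was still settling. Later ones agreed with the fixed cameras to within about 2 mm.

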